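Index the dish slide to the camera station

ROBOT

A 6-joint arm with a two-finger parallel gripper is mounted at the origin on a cart in front of the work surface, level with it; the furniture and walls round the work are solid. World frame = base frame: x ahead of the robot, y to its left, z up, the work surface at z = 0. Lengths are in mm, angles in rad, forces in N, time in s.
With the tool pointing down it reaches from about 325 to 900 mm from the base axis. Payload 3.5 kg.
Tool frame: the origin (TCP) lies between the finger pads, 19 mm behind the fingertips; this is the grasp point; z points along the fingers, y is the line along which they close (so a half turn about z gives the same grasp; the last joint's range is limited). The gripper opens to 85 mm and grips with 20 to 120 N. Pads are 22 mm wide; open, the fingers measure 114 mm over their backs; the gripper's body (76 mm by 85 mm) begins 54 mm behind the grasp point. The pads swing forward as they close: fully open they stand 13 mm farther back than shut.
Start: joints at [1.024, 0.276, -0.026, 1.268, 0, 1.467], TCP at [268.365, 564.449, 250.013] pointing down, gripper open.
Joint ranges: [-3.12, 3.12], [-0.85, 1.88], [-1.08, 1.24], [-1.95, 2.15], [-1.57, 1.53], [-3.14, 3.14]. Speed limits (rad/s): [2.57, 2.57, 3.14, 3.14, 3.14, 3.14].

INTERFACE

Orientations are given as a 3x3 rotation matrix whose columns are the frame's x, y, z axes.
In Python, from rig import manip gives the robot as it stands.
- The arm moves only by the tool arm_command, never from a script. Its argument "increments" is a list of rows, each a list of 7 numbers: the shift along the world's x, y, z in m, then the turn, a rotation vector about the world's x, y, z in degrees, then the closure, from 0 (fully open) to 1 (shut). A call has 1 to 10 rows; each row shifts and turns the commanded pose from where the row before left it; what a row does not reach is not made up. A row lasts 1/8 s, in which the tool goes at most 62.5 mm and 10.7 degrees, less where a joint would pass 70% of its speed; a pose out of reach is approached as far as the arm can. A call with a gripper value outside its range is refused whole. The fingers move at their own pace and stop on an object; "force" is the grip in N (left out, the last holds). Time passes only in rows, so rows that do not move let the fingers close. It gives the time, the measured TCP pose, the force, the opening and the grip force at its end, in the units of the state.
- manip.observe(): the state, without advancing time (a new reading comes with each control period).
- manip.capture(name): name is "scene" or "top" or "wrist"; returns (picture, depth): 400x640x3 uint8, red, green, blue; 400x640 float32, mm along the optical axis (not along the pixel's ray), 0 where there is no reading.
- manip.camera_info(name): a dict with "intrinsics" (3x3 intrinsics, pixels), "D" ([k1, k2, p1, p2, k3] as OpenCV has them; the pictures are not rectified), "xyz" and "orientation" of the camera in the world; the wrist camera has in their place "hand_eye" (4x4, takes a point from camera to tool coordinates, whose origin is the TCP and whose axes are the flange's). Camera axes: x right, y down, z forward; pixel columns grow to the right and rows downward; lengths in mm; the calibration is good to about 2 mm. A picture is of the moment at which its call begins: read the wrist's pose just before it. camera_info takes no time and is no camera call.
- manip.finish_job(): hands the job in; it is judged then, once.
The state is a dict: "clock": time; "joints": joint angles; "joint_velocities": joint speeds; "joint_torque": joint torques, N m; "eef_pos": TCP position; "tcp_rot": TCP orientation; "ft_force": force on the tool from outside, world axes, zero at the start; "ft_torque": the same for the moment, N m; "width": finger opening in mm; "finger_force": force on a finger pad.
Only numpy, scipy, OpenCV 4.12 (cv2) and the standard library are available. Lean on these libraries where they do the work, as an engineer would, in place of code of your own. Each camera call takes 0.05 s, during which the arm holds its last target. There are 200 camera calls.

TASK

Take the dish from its loading place to the camera: turn the red wing knob until its white pointer faces the white mark on the dial, pull the lock pin up out of its hole, move the slide by the knob one hole along to the white camera head (not the yellow lamp head), and let the pin drop into the hole there. Then press the knob down fully home to take out the play for the exposure, and finish still holding it pressed down, leaving everything standing round the bench where it is.

Things in the scene. Friction and masses are not known exactly. Their poses are not given: they have to be found in the camera images.
- bench: Fixed bench: white base plate 235 x 360 mm, top z = 10 mm, and a square tube 24 mm wide, top z = 48 mm. Origin on the worktop under the tube's middle hole; x across the tube, away from the robot, to the dish and heads; y along the tube, to the robot's left. Index holes 10 mm wide in the tube's top at y = -120, -60, 0, 60, 120 mm; the slide starts locked in the middle one.
- dish_slide (a joint): Travel in m of the blue sliding section (sleeve 38 x 64 mm round the tube, with the lock plunger on top and the dish on an arm behind) along the bench's +y; 0 is the middle hole, where it starts; stops at +-123 mm. 1 to 3 N moves it when the pin is out, and it stays where it is left.
- lock_pin (a joint): Height in m of the 8 mm lock pin, which carries the knob up and down. 0: sprung rest, 8 mm deep in the hole. Lifting takes 0.9 N/mm; the tip clears the tube at 0.008; upper stop 0.014. Released between holes it rides on the tube at about 0.007 and drops into a hole it meets (play +-1 mm). Fully home, pressed, is the lower stop -0.0032 (about 3 N); let go, it springs back to 0.
- lock_knob (a joint): Turn in rad of the wing knob on the pin, anticlockwise from above positive. 0: pointer faces the white mark. A twist lock holds the pin down unless within about 0.2 of 0; starts at 0.6 to 1.35; stops at -0.12 and 1.6; stays where it is left (0.02 N m friction). Turned away while the pin is up, it parks up and cannot drop.
- knob_wing: The wing knob: upright red bar 34 long x 10 thick x 28 mm tall, white pointer line on the top and end of its pointer end. With the pin at rest it spans z = 82 to 110 mm. Origin on the knob's axis, at z = 0 with the pin at rest; x along the bar, the pointer end at -x; y across its thickness. Take it from above across the 10 mm thickness.
- knob_grip (a point): Point on the knob's axis inside the bar, 8 mm below its top (z = 102 mm at rest): a place for the TCP. A round black dial (47 mm across, top at z = 76 mm) lies below; fingertips must stay above it.
- open_mark (a point): The white mark on the dial, 20 mm from the knob's axis on the slide's -x side (to the robot), z = 76 mm. A red dot on the dial's -y side marks the locked direction.
- dish_center (a point): Middle of the top of the dish (59 mm across, fixed in its nest on the slide), 105 mm behind (+x of) the knob's axis, z = 37 mm.
- camera_head: Fixed white head, 94 x 46 mm, z = 66 to 106 mm, with a black lens ring on top and a black lens below, on a post at its back. Origin on the base plate (z = 10 mm) straight under the lens, axes as the bench's. It stands one hole to the left or to the right of the loading place (60 mm along the bench's y), 105 mm behind the tube.
- lamp_head: Fixed yellow head of the same size with dark cooling fins on top and an amber lens, at the other station, 60 mm to the other side of the loading place. Origin as for the camera head.
- waiting_dish_1: Loose orange dish, 59 mm across, 14 mm high, right of the bench; origin under its centre. Leave.
- waiting_dish_2: Loose pink dish, 59 mm across, 14 mm high, right of the bench; origin under its centre. Leave.
- tally_counter: Loose round tally counter, 48 x 51 x 36 mm, right of the bench; origin under its centre. Leave.
- marker_black: Loose black marker, 125 mm long, 16 mm high, front right of the bench; origin under its centre. Leave.
- lab_timer: Loose white timer, 76 x 76 x 18 mm, left of the bench; origin under its centre. Leave.
- universal_3: Loose standing tube with red cap, 29 mm across, 75 mm high, left of the bench; origin under its centre. Leave.

How it is judged (in metres and radians):
On the way, in this order (a step that is already met when the one before it is completed fails the run):
1. the knob is turned so that its pointer faces the white mark, with the pin still down (value of joint lock_knob below 0.3 rad and value of joint lock_pin below 0.004 m and value of joint dish_slide between -0.01 and 0.01 m), for 0.2 s.
2. the pin is pulled up clear of the middle hole (value of joint lock_pin above 0.006 m and contact force between the fingers and knob_wing above 1 N), for 0.1 s.
3. the pin is in the hole at the camera station (y of dish_center in the frame of camera_head between -0.003 and 0.003 m and value of joint lock_pin below 0.003 m), for 0.1 s.
At the end, for the whole second after the job is handed in: The dish stands under the camera head's lens within 3 mm along the tube, the lock pin is pressed home in that station's hole (at least 2 mm below its sprung rest height) and the fingers still hold the knob there with more than 1.5 N, at rest (y of dish_center in the frame of camera_head between -0.003 and 0.003 m and value of joint lock_pin below -0.002 m and contact force between the fingers and knob_wing above 1.5 N and linear speed of knob_wing below 0.02 m/s); the arm keeps its last pose, push and grip.
It fails at once if one of the loose things round the bench is shoved more than 30 mm (distance of any of waiting_dish_1, waiting_dish_2, tally_counter, marker_black, lab_timer, universal_3 from where it was at the start of the episode above 0.03 m).
It also fails if it takes over 38 s, if anything falls off the work surface, if the arm or the gripper's body presses on something with over 40 N, if the wrist force passes 120 N, or if a joint passes its speed limit or range.

## Working session

There is one attempt and no reset: what is moved stays moved. The work goes in short steps, Python scripts to look and compute and a tool call to move; the robot and the scene stay as the last step left them, time stands still between calls to the robot, and variables do not carry over. Pictures are saved under pics/ and viewed, at most 10 in all, crops included, and the job is handed in when it is done.

Besides the shell and the picture viewer there is one more tool, called after "Emit:" as name([rows], argument=value, ...), one row to a line, values as JSON. arm_command: Moves the arm, as the interface text tells. Its arguments: {"type":"object","properties":{"increments":{"type":"array","items":{"type":"array","items":{"type":"number"}}},"force":{"type":"number"}},"required":["increments"]}

```bash
mkdir -p pics; cat > h.py <<'E'
import numpy as np, cv2
from rig import manip
def save(n,im): cv2.imwrite('pics/'+n+'.png',cv2.cvtColor(im,cv2.COLOR_RGB2BGR))
def cam(name,st=None):
    c=manip.camera_info(name); K=np.array(c['intrinsics'],float);D=np.array(c['D'],float)
    if 'hand_eye' in c:
        H=np.array(c['hand_eye'],float);R0=np.array(st['tcp_rot']);R=R0@H[:3,:3];t=R0@H[:3,3]+np.array(st['eef_pos'])
    else:
        t=np.array(c['xyz'],float);R=np.array(c['orientation'],float)
    return K,D,R,t
def ray(c,uv):
    K,D,R,t=c;p=cv2.undistortPoints(np.array(uv,float).reshape(-1,1,2),K,D).reshape(-1,2)
    return t,(R@np.c_[p,np.ones(len(p))].T).T
def onz(c,uv,z):
    t,d=ray(c,uv);return t+d*((z-t[2])/d[:,2])[:,None]
def tri(c1,u1,c2,u2):
    (a,d),(b,e)=ray(c1,[u1]),ray(c2,[u2]);d=d[0];e=e[0]
    s=np.linalg.lstsq(np.c_[d,-e],b-a,rcond=None)[0];p=a+d*s[0];q=b+e*s[1]
    return (p+q)/2,np.linalg.norm(p-q)
def masks(im):
    h=cv2.cvtColor(im,cv2.COLOR_RGB2HSV)
    red=((h[...,0]<6)|(h[...,0]>174))&(h[...,1]>150)&(h[...,2]>70)
    return h,red.astype(np.uint8)
E
python3 - <<'E'
from h import *
for n in('scene','top'):
    im,d=manip.capture(n);np.save(n+'.npy',im);np.save(n+'_d.npy',d);save(n,im)
    h,red=masks(im);k,l,s,c=cv2.connectedComponentsWithStats(red)
    print(n,cam(n)[3],cam(n)[2].round(2).tolist());[print(s[i],c[i].round(1)) for i in range(1,k) if s[i][4]>25]
st=manip.observe();print(st)
E
```

```text
scene [ -17.58320189 -803.64529399 1032.11371454] [[0.86, -0.35, 0.37], [-0.51, -0.6, 0.61], [0.01, -0.72, -0.7]]
[246  49  20   5  34] [256.9  51. ]
[412 139  10  11  83] [416.  144.5]
[240 143   7   7  44] [243.2 145.8]
[304 198   7  15  44] [308.2 205. ]
top [ 203.58565115    8.9719366  1413.91325375] [[0.03, -0.98, 0.19], [-1.0, -0.03, -0.01], [0.01, -0.19, -0.98]]
[308  83   7   9  55] [310.9  87.3]
[  0 170   6   6  31] [  2.2 172.5]
[ 17 171  10   6  48] [ 21.7 173.6]
[199 202   7   7  39] [201.7 205.3]
{'clock': 0.1, 'joints': array([ 1.02357216e+00,  2.77111999e-01, -2.77827070e-02,  1.26800190e+00,
       -2.53115129e-05,  1.46742216e+00]), 'joint_velocities': array([ 0.00070641, -0.00194096,  0.00398486, -0.00056046, -0.00028478,
       -0.00023177]), 'joint_torque': array([ 9.87284511e-04, -4.46707749e+01,  2.96128696e+01,  8.47332180e-03,
        5.68941331e-06,  9.60947375e-06]), 'eef_pos': array([268.02823537, 563.85003331, 248.91893186]), 'tcp_rot': array([[-9.03105004e-01,  4.29418449e-01, -1.07119740e-03],
       [ 4.29419742e-01,  9.03103217e-01, -1.80674679e-03],
       [ 1.91551412e-04, -2.09167538e-03, -9.99997794e-01]]), 'ft_force': array([-0.24263461,  0.9208357 ,  0.22320841]), 'ft_torque': array([ 0.05455677, -0.02229746,  0.00461275]), 'finger_force': 0.0, 'width': 85.55513342344925}
```

View pics/top.png

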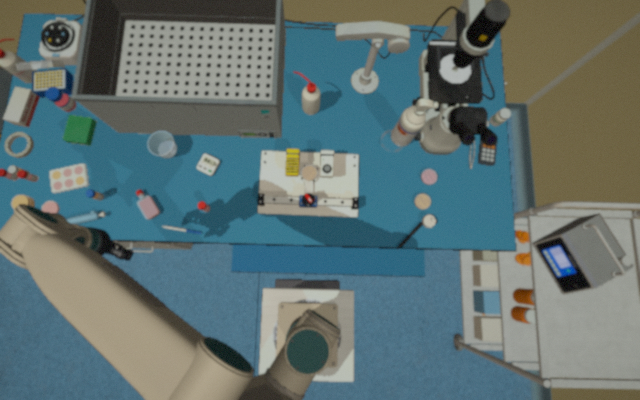

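View pics/scene.png

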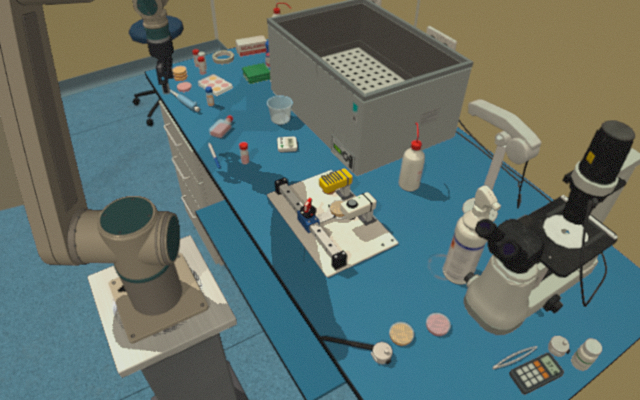

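The top view shows the bench plate at about (258–360, 150–217), the knob at about (309,199), the yellow lamp head at (292,162) and the white camera head at (327,163). The camera is therefore on the -y side. The scene view shows the red wing at (308,205).

```bash
python3 - <<'E'
from h import *
c=cam('top');s=cam('scene')
print('knob@100',onz(c,[[309,199]],100), 'tri',tri(c,(309,199),s,(308.2,204)))
print('tube ends@48',onz(c,[[263,200],[355,203]],48).round(1))
print('universal',onz(c,[[202,205]],75))
print(manip.camera_info('wrist'))
st=manip.observe();print(st['tcp_rot'].round(3))
im=np.load('top.npy')[140:225,245:370];save('topc',cv2.resize(im,None,fx=6,fy=6,interpolation=cv2.INTER_CUBIC))
E
```

```text
knob@100 [[447.46056379   4.49239266 100.        ]] tri (array([449.75401205,   3.56728555, 101.75216179]), np.float64(5.474653610755584))
tube ends@48 [[ 448.9  165.5   48. ]
 [ 447.4 -157.7   48. ]]
universal [[420.74872375 370.01818125  75.        ]]
{'intrinsics': array([[280.5206818 ,   0.        , 322.03640401],
       [  0.        , 280.5206818 , 199.9346499 ],
       [  0.        ,   0.        ,   1.        ]]), 'D': array([-0.03891349,  0.        ,  0.        ,  0.        ,  0.        ]), 'hand_eye': array([[ 2.99231465e-04, -9.55537480e-01, -2.94869522e-01,
         7.43237369e+01],
       [ 9.99999451e-01, -1.02845109e-05,  1.04811964e-03,
         5.75127238e-01],
       [-1.00455019e-03, -2.94869674e-01,  9.55536952e-01,
        -1.23836317e+02],
       [ 0.00000000e+00,  0.00000000e+00,  0.00000000e+00,
         1.00000000e+00]])}
[[-0.903  0.429 -0.001]
 [ 0.429  0.903 -0.002]
 [ 0.    -0.002 -1.   ]]
```

View pics/topc.png

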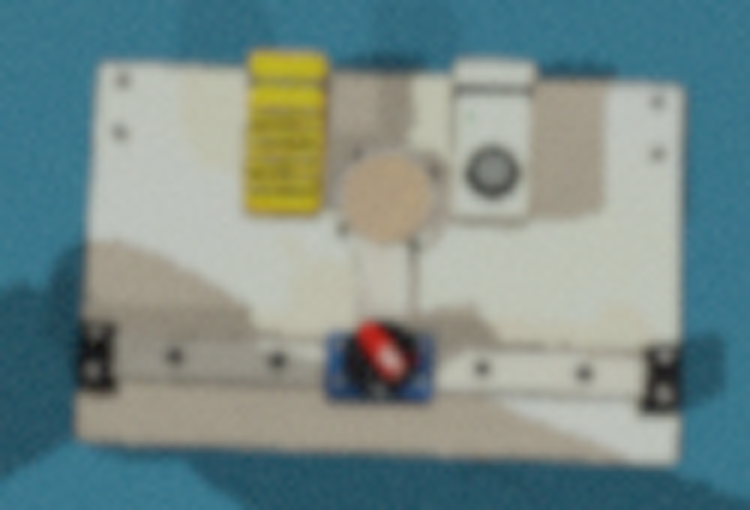

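The pointer (white end of the wing) faces lower right, about 40–50° anticlockwise from the mark. The camera head is at -y. I'll move above the knob for wrist views.

Emit:
arm_command([
  [0.018,-0.056,0,0,0,7,0],
  [0.018,-0.056,0,0,0,7,0],
  [0.018,-0.056,0,0,0,7,0],
  [0.018,-0.056,0,0,0,7,0],
  [0.018,-0.056,0,0,0,7,0],
  [0.018,-0.056,0,0,0,7,0],
  [0.018,-0.056,0,0,0,7,0],
  [0.018,-0.056,0,0,0,7,0],
  [0.018,-0.056,0,0,0,7,0],
  [0.018,-0.056,0,0,0,7,0],
])

```text
clock: 1.35
eef_pos: [448.4, 2.6, 249.8]
tcp_rot: [[-0.71, -0.705, 0.0], [-0.705, 0.71, 0.0], [-0.0, 0.0, -1.0]]
ft_force: [1.1, -0.4, 0.2]
width: 85.5
finger_force: 0.0
```

Emit:
arm_command([
  [0,0,0,0,0,0,0],
  [0,0,0,0,0,0,0],
])

```text
clock: 1.6
eef_pos: [447.8, 4.6, 249.5]
tcp_rot: [[-0.713, -0.701, -0.001], [-0.701, 0.713, 0.001], [0.001, 0.002, -1.0]]
ft_force: [-0.4, 1.2, -0.4]
width: 85.4
finger_force: 0.0
```

```bash
python3 - <<'E'
from h import *
import pickle
st=manip.observe();im,d=manip.capture('wrist');pickle.dump((st,im,d),open('w1.pkl','wb'))
print(st['clock'],st['eef_pos'],st['tcp_rot'].round(3).tolist(),st['joints'].round(2))
h,red=masks(im);k,l,s,c=cv2.connectedComponentsWithStats(red)
[print(s[i],c[i].round(1),d[l==i].mean()) for i in range(1,k) if s[i][4]>25]
save('w1',im)
E
```

```text
1.6 [447.75176405   4.57154772 249.53130483] [[-0.713, -0.701, -0.001], [-0.701, 0.713, 0.001], [0.001, 0.002, -1.0]] [-0.13 -0.04 -0.39  1.23  0.   -0.91]
[315 180  15  37 270] [321.  201.1] 278.55664
```

View pics/w1.png

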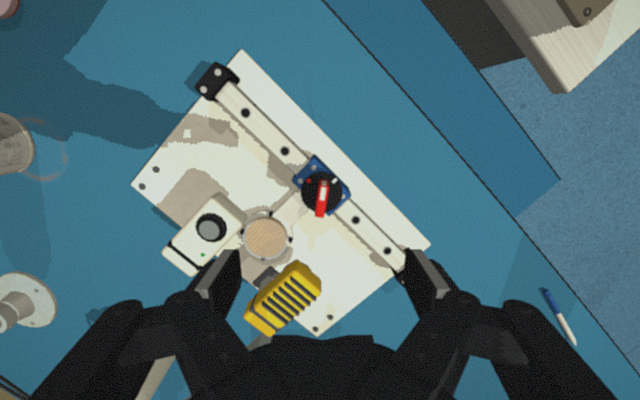

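The wing is at about (322,198), with the pointer line at its upper end near (323,188). The white mark is near (336,181), the red dot near (309,181) and the camera head at (208,230). Next I'll take a second, nearer view.

Emit:
arm_command([
  [-0.015,0,-0.03,0,0,0,0],
  [-0.015,0,-0.03,0,0,0,0],
  [0,0,0,0,0,0,0],
  [0,0,0,0,0,0,0],
])

```text
clock: 2.15
eef_pos: [419.4, 5.2, 191.1]
tcp_rot: [[-0.711, -0.703, 0.002], [-0.703, 0.711, -0.0], [-0.001, -0.002, -1.0]]
ft_force: [0.0, -0.9, -0.1]
width: 85.3
finger_force: 0.0
```

```bash
python3 - <<'E'
from h import *
import pickle
st=manip.observe();im,d=manip.capture('wrist');pickle.dump((st,im,d),open('w2.pkl','wb'))
h,red=masks(im);k,l,s,c=cv2.connectedComponentsWithStats(red)
[print(s[i],c[i].round(1),d[l==i].mean()) for i in range(1,k) if s[i][4]>15]
i=1+np.argmax(s[1:,4]);x,y=c[i].astype(int)
st1,im1,_=pickle.load(open('w1.pkl','rb'))
a=cv2.resize(im[y-35:y+35,x-40:x+40],None,fx=5,fy=5,interpolation=cv2.INTER_CUBIC)
b=cv2.resize(im1[200-35:200+35,321-40:321+40],None,fx=5,fy=5,interpolation=cv2.INTER_CUBIC)
print('crop origin w2',x-40,y-35,'w1',281,165)
save('crop',np.hstack([b,a]))
E
```

```text
[281 213   6   6  29] [283.4 215.7] 254.37177
[290 216  17  48 398] [297.1 242.2] 229.41466
crop origin w2 257 207 w1 281 165
```

View pics/crop.png

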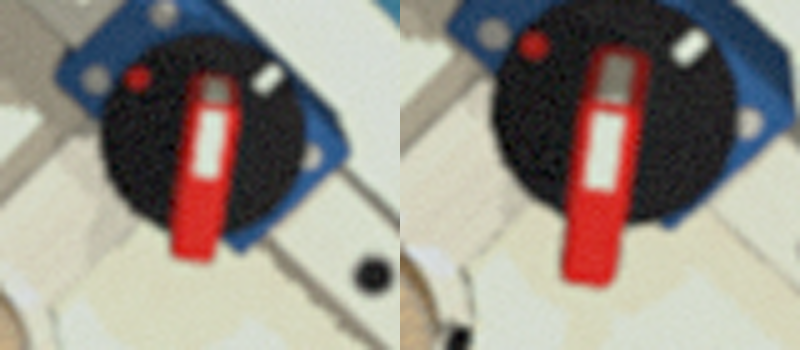

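The crops show the wing's top face running from its pointer end to its far end: left crop (213,105) to (193,262), right crop (208,102) to (187,283). The white mark is at (268,78) and (290,47), and the red dot at (137,79) and (134,45).

```bash
python3 - <<'E'
from h import *
import pickle
s1=pickle.load(open('w1.pkl','rb'))[0];s2=pickle.load(open('w2.pkl','rb'))[0]
c1,c2=cam('wrist',s1),cam('wrist',s2)
f=lambda p,o:np.array(o)+(np.array(p)+.5)/5-.5
P={}
for n,a,b in [('ptr',(213,105),(208,102)),('far',(193,262),(187,283)),('mark',(268,78),(290,47)),('red',(137,79),(134,45)),('screwtube?',(312,157),(350,125))]:
    P[n],e=tri(c1,f(a,(281,165)),c2,f(b,(257,207)));z=110 if n in('ptr','far') else 76
    print(n,P[n].round(1),e.round(1),onz(c1,[f(a,(281,165))],z).round(1),onz(c2,[f(b,(257,207))],z).round(1))
p=onz(c2,[f((208,102),(257,207))],110)[0];q=onz(c2,[f((187,283),(257,207))],110)[0]
v=p-q;print('center',(p+q)/2,'len',np.linalg.norm(v),'ang of ptr from -x',np.degrees(np.arctan2(-v[1],-v[0])))
# tool yaw
print('tool yaw',np.degrees(np.arctan2(-s2['tcp_rot'][0,1],s2['tcp_rot'][1,1])),s2['eef_pos'])
# tube holes in w1: (246,113),(285,151),(355,220),(392,252)
h=onz(c1,[[246,113],[285,151],[355,220],[392,252]],48);print(h.round(1));dd=h[0]-h[3];print('hole line angle',np.degrees(np.arctan2(dd[0],-dd[1])), np.linalg.norm(dd),h.mean(0))
print('lens@106',onz(c1,[[211,229]],106),'dish@37',onz(c1,[[266,238]],37))
E
```

```text
ptr [4.425e+02 4.000e-01 1.067e+02] 0.3 [[ 4.419e+02 -1.000e-01  1.100e+02]] [[441.3  -0.5 110. ]]
far [468.6  20.2 107.2] 0.5 [[467.8  19.8 110. ]] [[467.3  19.1 110. ]]
mark [435.1  10.2  76.9] 0.0 [[435.2  10.4  76. ]] [[435.4  10.4  76. ]]
red [455.7  -9.6  74.2] 0.1 [[455.3  -9.8  76. ]] [[455. -10.  76.]]
screwtube? [443.5  34.3  59.5] 0.0 [[441.  30.  76.]] [[438.6  29.1  76. ]]
center [454.31691908   9.2875034  110.        ] len 32.56171923377199 ang of ptr from -x 37.07703223343129
tool yaw 44.67163281555432 [419.39292567   5.22594359 191.12637978]
[[ 453.7 -108.8   48. ]
 [ 454.4  -49.2   48. ]
 [ 456.5   70.3   48. ]
 [ 453.5  136.7   48. ]]
hole line angle 0.04054306760447028 245.51856704657317 [454.52972758  12.26672942  48.        ]
lens@106 [[557.07993916 -49.92333556 106.        ]] dish@37 [[557.86370693   9.30717957  37.        ]]
```

Emit:
arm_command([
  [0.018,0.002,-0.02,0,0,-4,0.3],
  [0.018,0.002,-0.02,0,0,-4,0.5],
  [0,0,-0.02,0,0,0,0.5],
  [0,0,0,0,0,0,0.5],
  [0,0,0,0,0,0,0.5],
], force=40)

```text
clock: 2.82
eef_pos: [455.7, 8.4, 131.3]
tcp_rot: [[-0.803, -0.596, 0.002], [-0.596, 0.803, -0.0], [-0.002, -0.002, -1.0]]
ft_force: [-0.0, 0.4, 0.4]
width: 42.2
finger_force: 0.0
```

Emit:
arm_command([
  [-0.001,0.0015,-0.015,0,0,0,0.5],
  [0,0,-0.014,0,0,0,0.5],
  [0,0,0,0,0,0,0.5],
  [0,0,0,0,0,0,0.7],
  [0,0,0,0,0,0,1],
  [0,0,0,0,0,0,1],
  [0,0,0,0,0,0,1],
  [0,0,0,0,0,0,1],
])

```text
clock: 3.82
eef_pos: [453.8, 9.8, 101.3]
tcp_rot: [[-0.803, -0.596, 0.001], [-0.596, 0.803, -0.0], [-0.001, -0.001, -1.0]]
ft_force: [0.6, -0.6, -0.3]
width: 9.5
finger_force: 43.8
```

Emit:
arm_command([
  [0,0,0,0,0,-6,1],
  [0,0,0,0,0,-6,1],
  [0,0,0,0,0,-6,1],
  [0,0,0,0,0,-6,1],
  [0,0,0,0,0,-6,1],
  [0,0,0,0,0,-6,1],
  [0,0,0,0,0,0,1],
  [0,0,0,0,0,0,1],
  [0,0,0,0,0,0,1],
])

```text
clock: 4.95
eef_pos: [453.8, 9.9, 101.2]
tcp_rot: [[-1.0, -0.011, 0.001], [-0.011, 1.0, -0.0], [-0.001, -0.0, -1.0]]
ft_force: [1.5, -0.9, 0.6]
width: 9.0
finger_force: 43.7
```

```bash
python3 - <<'E'
from h import *
st=manip.observe();im,d=manip.capture('wrist')
print(st['eef_pos'],st['ft_force'],st['ft_torque'],st['width'],np.degrees(np.arctan2(-st['tcp_rot'][0,1],st['tcp_rot'][1,1])))
save('w3',cv2.resize(im[180:380,180:460],None,fx=2.5,fy=2.5,interpolation=cv2.INTER_CUBIC))
E
```

```text
[453.7559912    9.87753538 101.1718997 ] [ 1.4968204  -0.92491743  0.57938062] [-0.12198124 -0.38408007  0.01598937] 8.977422454382419 0.620497282189025
```

View pics/w3.png

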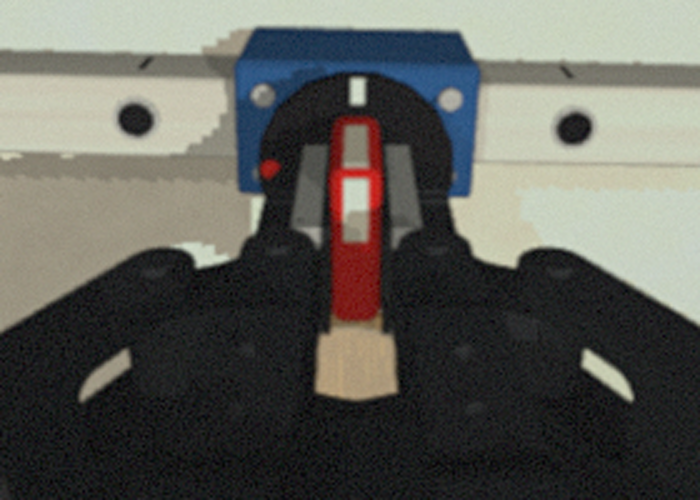

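The wing pointer at (355,150) lines up with the white mark at (357,92). The holes on either side are at (136,119) and (575,128). Next I'll lift the pin.

Emit:
arm_command([
  [0,0,0,0,0,0,1],
  [0,0,0.004,0,0,0,1],
  [0,0,0.004,0,0,0,1],
  [0,0,0.003,0,0,0,1],
  [0,0,0,0,0,0,1],
  [0,0,0,0,0,0,1],
], force=60)

```text
clock: 5.75
eef_pos: [453.4, 9.9, 111.6]
tcp_rot: [[-1.0, -0.01, 0.0], [-0.01, 1.0, -0.0], [-0.0, -0.0, -1.0]]
ft_force: [4.4, -0.8, -9.1]
width: 8.5
finger_force: 62.8
```

Emit:
arm_command([
  [0,-0.01,0,0,0,0,1],
  [0,-0.01,0,0,0,0,1],
  [0,-0.01,0,0,0,0,1],
  [0,-0.01,0,0,0,0,1],
  [0,-0.01,0,0,0,0,1],
  [0,-0.01,0,0,0,0,1],
  [0,0,0,0,0,0,1],
  [0,0,0,0,0,0,1],
  [0,0,0,0,0,0,1],
])

```text
clock: 6.88
eef_pos: [453.0, -50.1, 111.9]
tcp_rot: [[-1.0, -0.01, -0.001], [-0.01, 1.0, -0.0], [0.001, -0.0, -1.0]]
ft_force: [3.1, -1.0, -9.1]
width: 9.1
finger_force: 62.7
```

Moved 60 mm exactly. Now I'll lower the pin.

Emit:
arm_command([
  [0,0,-0.003,0,0,0,1],
  [0,0,-0.002,0,0,0,1],
  [0,0,-0.002,0,0,0,1],
  [0,0,-0.002,0,0,0,1],
  [0,0,-0.002,0,0,0,1],
  [0,0,0,0,0,0,1],
  [0,0,0,0,0,0,1],
])

```text
clock: 7.75
eef_pos: [453.3, -50.0, 101.2]
tcp_rot: [[-1.0, -0.01, -0.0], [-0.01, 1.0, 0.0], [0.0, 0.0, -1.0]]
ft_force: [-0.4, -0.8, 0.3]
width: 9.1
finger_force: 64.1
```

Emit:
arm_command([
  [0,0,-0.002,0,0,0,1],
  [0,0,-0.001,0,0,0,1],
  [0,0,-0.001,0,0,0,1],
  [0,0,0,0,0,0,1],
  [0,0,0,0,0,0,1],
])

```text
clock: 8.38
eef_pos: [453.6, -50.1, 98.2]
tcp_rot: [[-1.0, -0.01, 0.0], [-0.01, 1.0, -0.0], [-0.0, -0.0, -1.0]]
ft_force: [-4.0, 1.0, 9.9]
width: 9.0
finger_force: 65.8
```

```bash
python3 - <<'E'
from h import *
st=manip.observe();im,d=manip.capture('wrist')
print(st['eef_pos'],st['ft_force'],st['ft_torque'],st['width'],st['finger_force'])
save('w4',cv2.resize(im[180:380,180:460],None,fx=2.5,fy=2.5,interpolation=cv2.INTER_CUBIC))
E
```

```text
[453.56742146 -50.09359023  98.17577401] [-3.98137134  1.02202522  9.94762218] [ 0.15271957  0.888393   -0.0062069 ] 9.024939111969786 65.83436965942383
```

View pics/w4.png

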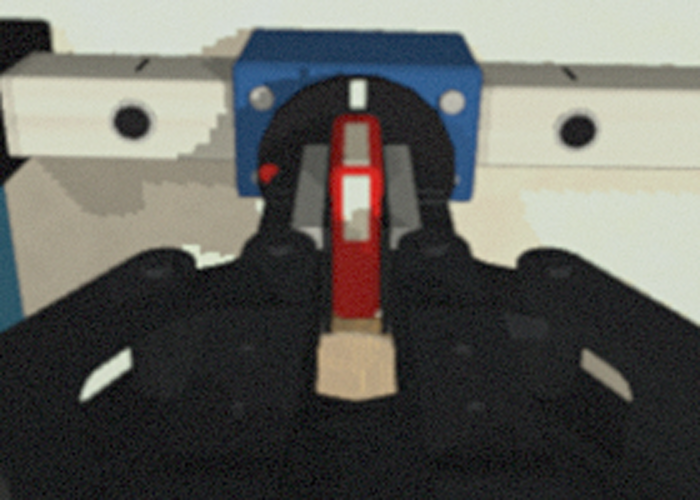

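The slide is now between the next holes, at (131,121) and (577,130). The wing sits in the fingers as before, so it has not slipped. The pin is 3 mm below rest, with 10 N showing it is on the stop. Handing in.

```bash
python3 -c "
from rig import manip
print(manip.finish_job())"
```

```text
the job is handed in; nothing more can be done
None
```

The job is handed in: the dish is at the camera station with the pin in its hole, and the gripper is still holding the knob pressed home (TCP 3 mm below its rest height, about 10 N on the stop); the hand-in call returned no verdict.

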